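Bring the hand-truck wheel's valve round for pumping up

TASK

The hand truck's wheel sits on its bench stand to be pumped up: turn it, either way, by pushing its spokes with the fingertips, one after another in at least two separate pushes with the fingers drawn right out from between the spokes before the next, until the valve is at the very bottom of the rim with its stem pointing straight up at the hub. Push gently and do not grip the spokes, leave the tyre and the valve itself alone, and do not move the other things on the bench. Finish with the wheel at rest and the hand clear.

Things in the scene. Friction and masses are not known exactly. Their poses are not given: they have to be found in the camera images.
- stand: Fixed stand. Origin on the bench straight below the hub; x points the way the wheel's open face looks (away from the robot, roughly), z up. Foot 270 x 280 x 12 mm (x -170 to 100). It leans the wheel back 40 degrees like an easel: the open face looks along +x and 40 degrees upward. An A-frame of two 18 mm bars holds it from behind, 40 mm or more behind the spokes; nothing is in front.
- hub (a point): Centre of the wheel, in the middle plane of the spokes, 155 mm above the bench, straight above the stand's origin. The hub is a 42 mm diameter cylinder that stands 28 mm out of that plane on both sides (34 mm with its nut in front).
- wheel (a joint): Wheel angle (rad). 0 or any multiple of 2 pi = valve at the very bottom, stem straight up (the slope) at the hub. Grows anticlockwise as seen looking at the open face: a spoke at the top goes to -y of the stand. Starts between 1.75 and 4.53; turns either way without a stop. Friction 0.2 N m (about 3 N at 70 mm from the axis); stays where it is left.
- spokes: Five aluminium spokes, each 14 mm wide, 12 mm thick (6 either side of the middle plane), from hub (21 mm from the axis) to rim (100 mm), at 36, 108, 180, 252, 324 degrees from the valve's direction; openings clear right through. Origin at the hub's centre; z is the axis, out of the open face; x points from the hub to the valve. Turns with the wheel.
- tyre: Black rubber tyre, 302 mm outside diameter, 42 mm thick (21 mm either side of the middle plane), 109 mm inner radius, on an aluminium rim of 100 mm inner radius and 30 mm width. Not to be pushed. Origin at the hub's centre.
- valve: The valve: brass stem with black cap, on a black rubber foot, 10 to 16 mm in diameter, standing inward from the rim towards the hub, half-way between two spokes, from 100 mm to 62 mm from the axis. Not to be pushed. Its origin is at the hub's centre, NOT at the valve; use the points.
- valve_foot (a point): Foot of the valve stem at the rim, 100 mm from the axis, in the middle plane.
- valve_tip (a point): Capped tip of the valve stem, 62 mm from the axis.
- tape: Bystander: roll of blue masking tape lying flat, 104 mm diameter, 36 mm high; origin under its centre.
- glue: Bystander: white glue bottle with a cap, 64 mm diameter, 170 mm tall; origin under its centre.
- tin: Bystander: green tin, 90 mm diameter, 100 mm tall; origin under its centre.
- screwdriver: Bystander: screwdriver lying on the bench, about 200 mm long, handle to its -x end.

How it is judged:
On the way, in this order (a step that is already met when the one before it is completed fails the run):
1. a finger pushes a spoke (contact force between the fingers and spokes above 0.5 N), for 0.05 s.
2. the first push has moved the valve over 50 mm and the fingers are drawn out (grasp point 35 mm in front of the spokes' middle plane), valve still over 12 degrees from the bottom (distance of valve_foot from where it was at the start of the episode above 0.05 m and contact force between the fingers and spokes below 0.1 N and z of the grasp point in the frame of spokes above 0.035 m and (y of valve_foot in the frame of stand above 0.0208 m or y of valve_foot in the frame of stand below -0.0208 m or z of valve_foot in the frame of stand above 0.155 m)), for 0.1 s.
3. a finger pushes a spoke again (contact force between the fingers and spokes above 0.5 N), for 0.05 s.
At the end, for the whole second after the job is handed in: The valve is at the bottom of the rim with its stem pointing straight up at the hub, within 6 degrees (valve foot within 10.5 mm of the stand's middle plane, below the hub), and the wheel is at rest (y of valve_foot in the frame of stand between -0.0105 and 0.0105 m and z of valve_foot in the frame of stand below 0.1 m and velocity of joint wheel between -0.05 and 0.05 rad/s); the robot touches nothing.
It fails at once if a spoke is gripped or pushed roughly (over 30 N between fingers and spokes) (contact force between the fingers and spokes above 30 N).
It fails at once if the tyre is pushed (over 5 N) (contact force between any of the fingers, the arm and tyre above 5 N).
It fails at once if the valve is pushed (over 3 N) (contact force between any of the fingers, the arm and valve above 3 N).
It fails at once if another thing on the bench is moved by over 20 mm, lifted or knocked over (distance of any of tape, glue, tin, screwdriver from where it was at the start of the episode above 0.02 m).
It also fails if it takes over 64 s, if anything falls off the work surface, if the arm or the gripper's body presses on something with over 40 N, if the wrist force passes 120 N, or if a joint passes its speed limit or range.

ROBOT

A 6-joint arm with a two-finger parallel gripper is mounted at the origin on the work surface. World frame = base frame: x ahead of the robot, y to its left, z up, the work surface at z = 0. Lengths are in m, angles in rad, forces in N, time in s.
With the tool pointing down it reaches from about 0.25 to 0.725 m from the base axis. Payload 4 kg.
Tool frame: the origin (TCP) lies midway between the tips of the shut fingers; the grasp point (between the pads) lies bot.pinch_z behind it (bot.pinch_z is the distance from the TCP to the grasp point, in m); z points along the fingers, y is the direction in which the jaws open and shut (so a half turn about z gives the same grasp; the last joint's range is limited). The gripper opens to 85 mm and grips with 20 to 120 N. Pads are 22 mm wide; open, the fingers measure 114 mm over their backs; the gripper's body (76 mm by 85 mm) begins 54 mm behind the grasp point. The pads swing forward as they close: fully open they stand 13 mm farther back than shut.
Start: joints at [1.191, 0.241, 0.005, 1.335, 0, 1.571], TCP at [0.185, 0.464, 0.231] pointing down, gripper open.
Joint ranges: [-2.72, 2.72], [-1.05, 1.87], [-1.09, 1.28], [-1.99, 2.15], [-1.42, 1.44], [-3.14, 3.14]. Speed limits (rad/s): [2.79, 2.79, 3.14, 3.14, 3.14, 3.14].

INTERFACE

Orientations are given as a unit quaternion [x, y, z, w].
In Python, from workcell import bot gives the robot as it stands. The module is installed in compiled form; this text tells all that it offers.
- The arm moves only by the tool move_arm, never from a script. Its argument "series" is a list that holds one entry, the list of rows, each a list of 7 numbers: the shift along the world's x, y, z in cm, then the turn, a rotation vector about the world's x, y, z in degrees, then the opening, from 0 (shut) to 1 (fully open). A call has exactly 5 rows; each row shifts and turns the pose as measured when the row begins; what a row does not reach is not made up. A row lasts 1/10 s, in which the tool goes at most 50 mm and 8.59 degrees, less where a joint would pass 70% of its speed; a pose out of reach is approached as far as the arm can. A call with a gripper value outside its range is refused whole. The fingers move at their own pace and stop on an object; the grip force is fixed at half the most. Time passes only in rows, so rows that do not move let the fingers close, or fill a call up. It gives the time, the measured TCP pose, the force and the opening at its end, in the units of the state.
- bot.get_obs(): the state, without advancing time (a new reading comes with each control period).
- bot.camera(name): name is "side" or "top"; returns (picture, depth): 420x560x3 uint8, red, green, blue; 420x560 float32, m along the optical axis (not along the pixel's ray), 0 where there is no reading.
- bot.camera_info(name): a dict with "vfov" (degrees; the focal length in pixels is half the picture's height over the tangent of half this angle, whatever the lens; pixels are square), "cx", "cy" (the principal point, pixels), "cam_to_world" (4x4, takes a point from camera to world coordinates). Camera axes: x right, y down, z forward; pixel columns grow to the right and rows downward; lengths in m; the calibration is good to about 2 mm. A picture is of the moment at which its call begins. camera_info takes no time and is no camera call.
- bot.job_done(): hands the job in, once; it reports no verdict.
Trained networks look in the newest picture that a camera, given by its name, has taken for a name from the list of things; names that differ only in an ending like _2 or _b are one class to them, and where a whole thing is asked for, a point or a joint stands for the part that bears it (a point fixed in the world has none). Each returns a list of dicts, best first, with "confidence" (0 to 1); they miss things now and then, are a little off and sometimes report something else, mostly with a low value. They report only what shows in the picture. A call takes as long as a camera call.
- bot.find_in(camera, target): "at" ([x, y, z] in m, in world coordinates, good to about 4 mm: the middle of the surface that is visible of it).
The state is a dict: "clock": time; "joint_pos": joint angles; "joint_vel": joint speeds; "tau": joint torques, N m; "eef_pos": TCP position; "tool_rot": TCP orientation; "ft_force": force on the tool from outside, world axes, zero at the start; "ft_torque": the same for the moment, N m; "grip_width": finger opening in m.
Only numpy, scipy, OpenCV 4.12 (cv2) and the standard library are available. Lean on these libraries where they do the work, as an engineer would, in place of code of your own. Each camera call takes 0.05 s, during which the arm holds its last target.

## Working session

There is one attempt and no reset: what is moved stays moved. The work goes in short steps, Python scripts to look and compute and a tool call to move; the robot and the scene stay as the last step left them, time stands still between calls to the robot, and variables do not carry over. Pictures are saved under pics/ and viewed, and the job is handed in when it is done.

Besides the shell and the picture viewer there is one more tool, called after "Call:" by a JSON object that holds its "name" and its "arguments". move_arm: Moves the arm, as the interface text tells. Its arguments: {"type":"object","properties":{"series":{"type":"array","items":{"type":"array","items":{"type":"array","items":{"type":"number"}}}}},"required":["series"]}

```bash
mkdir -p pics; ls
python3 - <<'E'
from workcell import bot
import cv2, numpy as np
print(bot.get_obs(), bot.pinch_z)
for c in ("side","top"):
    im,d=bot.camera(c); cv2.imwrite(f"pics/{c}0.png",im[:,:,::-1]); print(c,bot.camera_info(c))
    for t in ("stand","hub","spokes","valve_foot","valve_tip","valve","tyre","tape","glue","tin","screwdriver"):
        r=bot.find_in(c,t)
        print(t,[(np.round(q["at"],3).tolist(),round(q["confidence"],2)) for q in r[:2]])
E
```

```text
pics
{'clock': 0.0, 'joint_pos': array([ 1.19102562e+00,  2.41395072e-01,  3.71230252e-03,  1.33521847e+00,
       -2.42405529e-06,  1.57081010e+00]), 'joint_vel': array([-0.0004756 , -0.00032869, -0.00058109, -0.0001866 , -0.00154337,
        0.00079813]), 'tau': array([ 1.71222473e-04, -3.72319579e+01,  2.52407384e+01,  1.71265035e-02,
       -1.44426494e-04, -6.43078039e-06]), 'eef_pos': array([0.18511513, 0.46377498, 0.23041737]), 'tool_rot': array([ 1.88752970e-01,  9.82024037e-01, -1.03376846e-03, -1.97449692e-04]), 'ft_force': array([ 0.13975583, -0.28486224,  0.57739251]), 'ft_torque': array([-0.00813309, -0.04359104, -0.04029267]), 'grip_width': 0.08574233230032072} 0.0187
side {'vfov': 57.93393625928433, 'cx': 280.25353013379373, 'cy': 207.38576530135094, 'cam_to_world': array([[ 0.85792722, -0.29476358,  0.42080318,  0.0783622 ],
       [-0.5132868 , -0.4561908 ,  0.72692958, -0.75335636],
       [-0.02230583, -0.83964539, -0.54267676,  0.70263231],
       [ 0.        ,  0.        ,  0.        ,  1.        ]])}
stand [([0.476, -0.134, 0.012], 0.57)]
hub [([0.481, -0.17, 0.
[... 393 characters left out ...]
 'cam_to_world': array([[ 0.00615704, -0.99293189,  0.11852576,  0.42020136],
       [-0.99986298, -0.00793421, -0.01452793,  0.04444595],
       [ 0.01536565, -0.11842007, -0.99284469,  1.3394226 ],
       [ 0.        ,  0.        ,  0.        ,  1.        ]])}
stand [([0.497, -0.08, 0.099], 0.76)]
hub [([0.522, -0.081, 0.184], 0.83)]
spokes [([0.539, -0.092, 0.156], 0.74)]
valve_foot []
valve_tip []
valve [([0.514, -0.156, 0.187], 0.47)]
tyre [([0.486, -0.078, 0.225], 0.64)]
tape [([0.594, 0.211, 0.041], 0.88)]
glue [([0.481, -0.388, 0.116], 0.97)]
tin [([0.385, 0.218, 0.101], 0.93), ([0.495, -0.078, 0.098], 0.48)]
screwdriver [([0.693, -0.405, 0.025], 0.6), ([0.495, -0.079, 0.098], 0.44)]
```

View pics/side0.png

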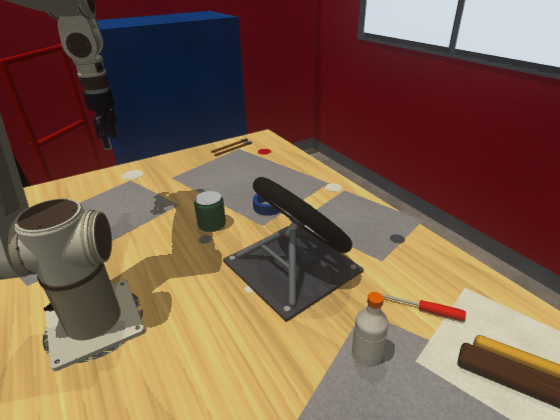

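View pics/top0.png

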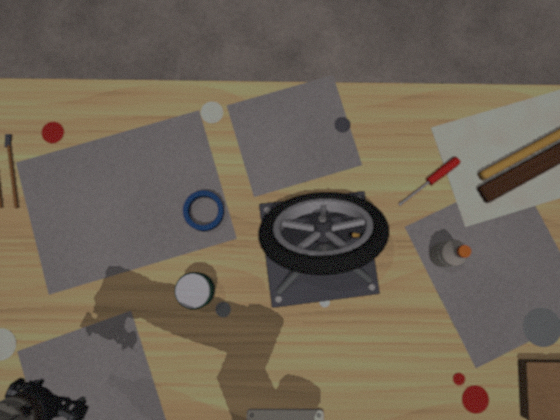

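```bash
cat > h.py <<'E'
import numpy as np, cv2
from workcell import bot
from scipy.optimize import least_squares
def K(c):
    i=bot.camera_info(c); return 210/np.tan(np.radians(i["vfov"]/2)),i["cx"],i["cy"],i["cam_to_world"]
def cloud(c,d):
    f,cx,cy,T=K(c); v,u=np.mgrid[0:420,0:560]
    P=np.stack([(u-cx)/f*d,(v-cy)/f*d,d],-1); return P@T[:3,:3].T+T[:3,3]
def proj(c,p):
    f,cx,cy,T=K(c); q=(np.asarray(p)-T[:3,3])@T[:3,:3]; return np.stack([f*q[...,0]/q[...,2]+cx,f*q[...,1]/q[...,2]+cy],-1)
E
python3 - <<'E'
from h import *
im,d=bot.camera("top"); np.savez("top0.npz",im=im,d=d)
P=cloud("top",d)
cv2.imwrite("pics/top0z.png",cv2.resize(im[170:320,240:410,::-1],None,fx=4,fy=4,interpolation=cv2.INTER_CUBIC))
print((d[180:300,250:400]==0).mean())
# dark tyre points
g=im.max(2); m=np.zeros_like(g,bool); m[185:280,250:395]=1
m&=(P[...,2]>0.03)&(P[...,2]<0.32)&(g<45)
Q=P[m]; print(len(Q),Q.min(0),Q.max(0))
# fit torus: hub (x,y,0.155), yaw; tube radius 21 center radius 130
def fr(p):
    c,s=np.cos(p[2]),np.sin(p[2]); t=np.radians(40)
    n=np.array([c*np.cos(t),s*np.cos(t),np.sin(t)]); 
    return np.array([p[0],p[1],0.155]),n
def res(p):
    h,n=fr(p); D=Q-h; z=D@n; r=np.linalg.norm(D-z[:,None]*n,axis=1)
    return np.hypot(r-.130,z)-.021
r=least_squares(res,[0.5,-0.08,0],loss="soft_l1",f_scale=.004,x_scale=[.01,.01,.1])
print(r.x,np.median(abs(r.fun)),np.degrees(r.x[2]))
E
```

```text
0.004333333333333333
3927 [ 0.42677281 -0.22154841  0.06313224] [0.63246509 0.06658358 0.2821348 ]
[ 0.53243978 -0.08051357  0.13330784] 0.0009920905637069433 7.637976623083356
```

View pics/top0z.png

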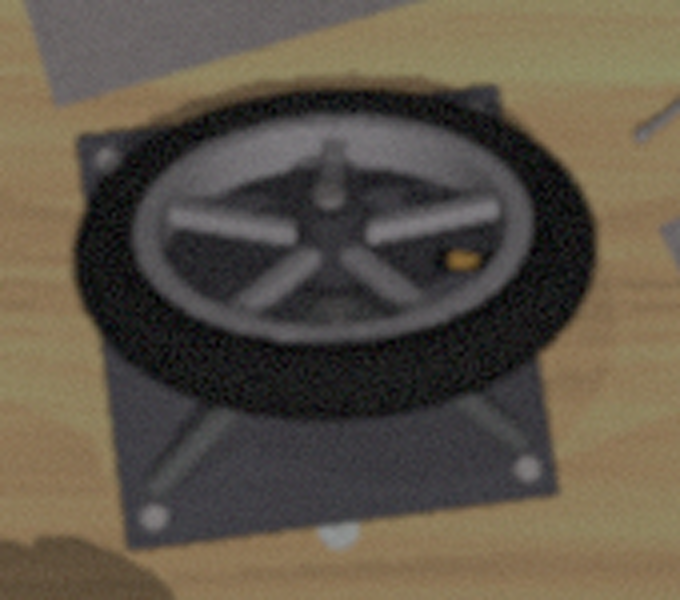

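Call:
{"name": "move_arm", "arguments": {"series": [[[0,0,5,0,0,6,0],[1,-1,4.5,0,0,6,0],[2,-2,3.5,0,0,6,0],[3,-3,2,0,0,6,0],[3,-3.5,1,0,0,5.4,0]]]}}

```text
clock: 1.75
eef_pos: [0.2722, 0.3635, 0.3892]
tool_rot: [-0.082, 0.997, -0.009, 0.001]
ft_force: [1.9, 0.3, -0.7]
grip_width: 0.012
```

```bash
cat >> h.py <<'E'
import json
from scipy.spatial.transform import Rotation as R
def log():
    o=bot.get_obs(); open("log.jsonl","a").write(json.dumps({k:np.asarray(o[k]).tolist() for k in("joint_pos","eef_pos","tool_rot")})+"\n")
    print(round(float(o["clock"]),2),"q",np.round(o["joint_pos"],3),"p",np.round(o["eef_pos"],4),"F",np.round(o["ft_force"],2),"g",round(float(o["grip_width"]),3)); print(np.round(R.from_quat(o["tool_rot"]).as_matrix(),3)); return o
E
python3 -c "
from h import *
log()"
```

```text
1.75 q [ 0.937  0.149  0.297  1.731 -0.014  0.773] p [0.2722 0.3635 0.3892] F [ 1.93  0.32 -0.66] g 0.012
[[-0.987 -0.163  0.003]
 [-0.164  0.986 -0.018]
 [-0.    -0.019 -1.   ]]
```

Call:
{"name": "move_arm", "arguments": {"series": [[[4,-4,1,0,0,0,0],[4,-4,1,0,0,0,0],[4,-4,1,0,8,0,0],[4,-4,0,0,8,0,0],[4,-4,0,0,8,0,0]]]}}

```text
clock: 2.25
eef_pos: [0.4333, 0.183, 0.3943]
tool_rot: [-0.087, 0.978, 0.021, -0.186]
ft_force: [-7.5, -2.1, -1.7]
grip_width: -0.0001
```

```bash
python3 -c "
from h import *
log()"
```

```text
2.25 q [0.32  0.484 0.707 2.15  0.124 0.12 ] p [0.4333 0.183  0.3943] F [-7.54 -2.08 -1.73] g -0.0
[[-0.916 -0.163 -0.368]
 [-0.178  0.984  0.008]
 [ 0.361  0.073 -0.93 ]]
```

Call:
{"name": "move_arm", "arguments": {"series": [[[5,-2,0,0,0,0,0],[5,-2,0,0,0,0,0],[5,-2,-1,0,0,0,0],[5,-2,-1,0,0,0,0],[3,-2,-1,0,8,0,0]]]}}

```text
clock: 2.75
eef_pos: [0.5801, 0.0791, 0.2827]
tool_rot: [-0.079, 0.976, 0.032, -0.2]
ft_force: [0.6, -0.3, 0.3]
grip_width: 0.0004
```

```bash
python3 -c "
from h import *
log()"
```

```text
2.75 q [ 0.099  0.817  0.992  2.149  0.07  -0.077] p [0.5801 0.0791 0.2827] F [ 0.55 -0.25  0.33] g 0.0
[[-0.907 -0.141 -0.396]
 [-0.167  0.985  0.031]
 [ 0.386  0.094 -0.918]]
```

```bash
cat >> h.py <<'E'
def fk(k,q):
    r0,z0,l1,l2,e,La,Lb=k
    q1,q2,q3,q4,q5,q6=q; a=q2-q3; b=a+q4
    # in-plane coordinates (r, lateral, z)
    rad=lambda t:np.array([np.cos(t),0,-np.sin(t)])
    nrm=lambda t:np.array([np.sin(t),0,np.cos(t)])
    w=np.array([r0,0,z0])+l1*np.array([np.sin(q2),0,np.cos(q2)])+l2*rad(a)+e*nrm(a)+La*rad(b)
    return q1,w,b,Lb
def fkpos(k,q,s=1):
    q1,w,b,Lb=fk(k,q)
    t=np.array([np.cos(b)*np.cos(q[4]),s*np.sin(q[4]),-np.sin(b)*np.cos(q[4])])
    return R.from_euler("z",q1).apply(w+Lb*t),R.from_euler("z",q1).apply(t)
E
python3 - <<'E'
from h import *
L=[json.loads(l) for l in open("log.jsonl")]
L.append(dict(joint_pos=[1.19102562e+00,2.41395072e-01,3.71230252e-03,1.33521847e+00,0,1.5708],eef_pos=[0.18511513,0.46377498,0.23041737],tool_rot=[.188753,.982024,-.00103,-.0002]))
open("log.jsonl","w").write("".join(json.dumps(l)+"\n" for l in L))
for s in(1,-1): print([ (np.round(fkpos([0]*7,l["joint_pos"],s)[1],3).tolist(), np.round(R.from_quat(l["tool_rot"]).as_matrix()[:,2],3).tolist()) for l in L])
def res(k,s):
    return np.concatenate([fkpos(k,l["joint_pos"],s)[0]-l["eef_pos"] for l in L]+[1e-3*(np.array(k)-k0)])
k0=np.array([0,.2,.3,.3,0,.05,.2])
for s in (1,-1):
    r=least_squares(res,k0,args=(s,)); print(s,np.round(r.x,4),np.abs(r.fun[:-7]).max())
E
```

```text
[([0.003, -0.018, -1.0], [0.003, -0.018, -1.0]), ([-0.368, 0.008, -0.93], [-0.368, 0.008, -0.93]), ([-0.396, 0.031, -0.918], [-0.396, 0.031, -0.918]), ([-0.001, -0.002, -1.0], [-0.001, -0.002, -1.0])]
[([-0.018, -0.002, -1.0], [0.003, -0.018, -1.0]), ([-0.29, -0.226, -0.93], [-0.368, 0.008, -0.93]), ([-0.382, -0.109, -0.918], [-0.396, 0.031, -0.918]), ([-0.001, -0.002, -1.0], [-0.001, -0.002, -1.0])]
1 [0.     0.2408 0.4933 0.3914 0.008  0.1015 0.3035] 9.008211574457192e-07
-1 [-0.0053  0.2413  0.4925  0.3972  0.0069  0.7053 -0.3027] 0.002121801374932064
```

```bash
cat >> h.py <<'E'
KK=np.array([0,0.2408,0.4933,0.3914,0.008,0.1015,0.3035])
lo=np.array([-2.72,-1.05,-1.09,-1.99,-1.42]);hi=np.array([2.72,1.87,1.28,2.15,1.44])
HUB=np.array([.5324,-.0805,.155]);YAW=0.1333
c_,s_=np.cos(YAW),np.sin(YAW);t40=np.radians(40)
N=np.array([c_*np.cos(t40),s_*np.cos(t40),np.sin(t40)]);U=np.array([-c_*np.sin(t40),-s_*np.sin(t40),np.cos(t40)]);Y=np.array([-s_,c_,0])
def pt(phi,r,z=0):
    f=np.radians(phi); return HUB+r*(-U*np.cos(f)+Y*np.sin(f))+z*N
E
python3 - <<'E'
from h import *
L=[json.loads(l) for l in open("log.jsonl")]
def res(k): return np.concatenate([fkpos(k,l["joint_pos"])[0]-l["eef_pos"] for l in L])
r=least_squares(res,KK); print(np.round(r.x,4),np.linalg.svd(r.jac)[1])
from scipy.optimize import minimize
lim=np.array([.03]*5)
for phi in range(0,360,30):
    P=pt(phi,.065,-.012); best=None
    for q0 in ([0,.8,1,2.1,0],[0,1,.5,1.8,.3],[-.1,1,.8,2,-.3]):
        r=minimize(lambda q: fkpos(KK,q)[1]@N, q0,constraints=dict(type="eq",fun=lambda q:(fkpos(KK,q)[0]-P)*10),bounds=list(zip(lo+.02,hi-.02)),method="SLSQP",options=dict(maxiter=300))
        if r.success and (best is None or r.fun<best.fun): best=r
    if best is None: print(phi,"x");continue
    t=fkpos(KK,best.x)[1]
    print(phi,np.round(P,3),"ang to -n",round(np.degrees(np.arccos(-best.fun))),"comp n,u,y",np.round([t@N,t@U,t@Y],2),np.round(best.x,2))
E
```

```text
[0.     0.2408 0.4933 0.3914 0.008  0.1015 0.3035] [4.40465692 2.83887481 0.62727009 0.28809257 0.20622875 0.1237306
 0.0740448 ]Traceback (most recent call last):
  File "<stdin>", line 10, in <module>
    res = _minimize_slsqp(fun, x0, args, jac, bounds,
                          constraints, callback=callback, **options)
    meq = sum(map(len, [np.atleast_1d(c['fun'](x, *c['args']))
                                      ~~~~~~~~^^^^^^^^^^^^^^^
  File "<stdin>", line 10, in <lambda>
  File "h.py", line 25, in fkpos
    q1,w,b,Lb=fk(k,q)
              ~~^^^^^
  File "h.py", line 18, in fk
    q1,q2,q3,q4,q5,q6=q; a=q2-q3; b=a+q4
    ^^^^^^^^^^^^^^^^^
ValueError: not enough values to unpack (expected 6, got 5)
```

Kinematics are well-identified. Fix the unpacking.

```bash
sed -i 's/q1,q2,q3,q4,q5,q6=q;/q1,q2,q3,q4,q5=q[:5];/' h.py
python3 - <<'E'
from h import *
from scipy.optimize import minimize
for phi in range(0,360,30):
    P=pt(phi,.065,-.012); best=None
    for q0 in ([0,.8,1,2.1,0],[0,1,.5,1.8,.3],[-.1,1,.8,2,-.3]):
        r=minimize(lambda q: fkpos(KK,q)[1]@N, q0,constraints=dict(type="eq",fun=lambda q:(fkpos(KK,q)[0]-P)*10),bounds=list(zip(lo+.02,hi-.02)),method="SLSQP",options=dict(maxiter=300))
        if r.success and (best is None or r.fun<best.fun): best=r
    if best is None: print(phi,"x");continue
    t=fkpos(KK,best.x)[1]
    print(phi,np.round(P,3),"ang to -n",round(np.degrees(np.arccos(-best.fun))),"comp n,u,y",np.round([t@N,t@U,t@Y],2),np.round(best.x,2))
E
```

```text
0 [ 0.565 -0.076  0.097] ang to -n 8 comp n,u,y [-0.99 -0.14 -0.03] [-0.05  1.12  0.96  2.13 -0.15]
30 [ 0.555 -0.045  0.104] ang to -n 7 comp n,u,y [-0.99 -0.13 -0.02] [-0.01  1.1   0.92  2.13 -0.12]
60 [ 0.537 -0.023  0.122] ang to -n 6 comp n,u,y [-0.99 -0.11 -0.02] [ 0.01  1.05  0.85  2.13 -0.1 ]
90 [ 0.515 -0.017  0.147] ang to -n 5 comp n,u,y [-1.   -0.09 -0.01] [ 0.02  0.99  0.77  2.13 -0.09]
120 [ 0.495 -0.029  0.172] ang to -n 5 comp n,u,y [-1.   -0.09 -0.01] [ 0.01  0.93  0.71  2.13 -0.1 ]
150 [ 0.483 -0.054  0.19 ] ang to -n 5 comp n,u,y [-1.   -0.09 -0.02] [-0.03  0.88  0.67  2.13 -0.13]
180 [ 0.482 -0.087  0.197] ang to -n 6 comp n,u,y [-0.99 -0.1  -0.02] [-0.07  0.87  0.67  2.13 -0.17]
210 [ 0.492 -0.119  0.19 ] ang to -n 6 comp n,u,y [-0.99 -0.11 -0.03] [-0.12  0.9   0.71  2.13 -0.2 ]
240 [ 0.51  -0.14   0.172] ang to -n 7 comp n,u,y [-0.99 -0.12 -0.04] [-0.14  0.95  0.78  2.13 -0.23]
270 [ 0.532 -0.146  0.147] ang to -n 8 comp n,u,y [-0.99 -0.13 -0.04] [-0.14  1.02  0.86  2.13 -0.23]
300 [ 0.551 -0.135  0.122] ang to -n 8 comp n,u,y [-0.99 -0.14 -0.04] [-0.12  1.08  0.93  2.13 -0.22]
330 [ 0.563 -0.109  0.104] ang to -n 9 comp n,u,y [-0.99 -0.14 -0.04] [-0.09  1.12  0.97  2.13 -0.19]
```

```bash
cat >> h.py <<'E'
def wf(P):
    D=P-HUB; return np.stack([D@Y,D@U,D@N],-1)
def wheel(tag,save=True,show=True):
    im,d=bot.camera("top"); W=wf(cloud("top",d)); x,y,z=W[...,0],W[...,1],W[...,2]
    r=np.hypot(x,y); phi=np.degrees(np.arctan2(x,-y))%360
    hsv=cv2.cvtColor(im,cv2.COLOR_RGB2HSV)
    # intensity rectification: sample picture on front plane of spokes z=6mm
    G=np.linspace(-.11,.11,441); gx,gy=np.meshgrid(G,G[::-1])
    p=HUB+gx[...,None]*Y+gy[...,None]*U+.006*N
    uv=proj("top",p).astype(np.float32); rec=cv2.remap(im,uv[...,0],uv[...,1],cv2.INTER_CUBIC)
    if save: cv2.imwrite(f"pics/rec{tag}.png",rec[:,:,::-1]); cv2.imwrite(f"pics/top{tag}.png",cv2.resize(im[130:340,220:430,::-1],None,fx=2.8,fy=2.8))
    br=(r<.105)&(r>.05)&(abs(z)<.025)&(hsv[...,1]>110)&(hsv[...,2]>70)&(hsv[...,0]<32)
    if br.sum(): print("brass",br.sum(),"phi",np.round(np.median(phi[br]),1),"r",np.round(np.median(r[br]),3),"z",np.round(np.median(z[br]),3))
    sp=(abs(z-.006)<.006)&(r>.035)&(r<.092)
    # width-fitted: circular mean of 5*phi, restricted to spoke-ish
    a=np.angle(np.exp(5j*np.radians(phi[sp])).sum(),deg=True)/5
    R5=abs(np.exp(5j*np.radians(phi[sp])).mean())
    print("spokes",sp.sum(),"phi mod72",round(a%72,2),"coh",round(R5,2)); return im,d
E
python3 - <<'E'
from h import *
wheel("1"); print(log()["clock"])
E
```

```text
brass 27 phi 238.6 r 0.078 z 0.003
spokes 416 phi mod72 60.38 coh 0.66
2.8 q [ 0.092  0.835  0.977  2.145  0.067 -0.078] p [0.5782 0.074  0.268 ] F [  3.39  -2.65 -13.46] g -0.0
[[-0.896 -0.135 -0.423]
 [-0.161  0.987  0.028]
 [ 0.413  0.093 -0.906]]
2.8
```

View pics/rec1.png

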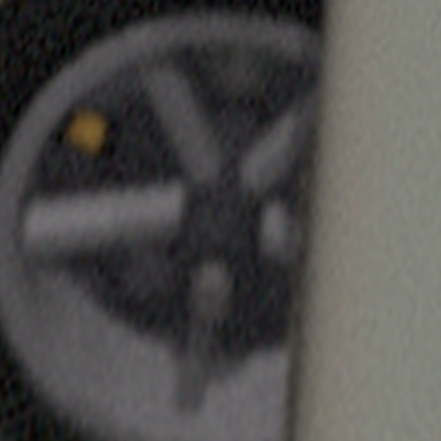

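View pics/top1.png

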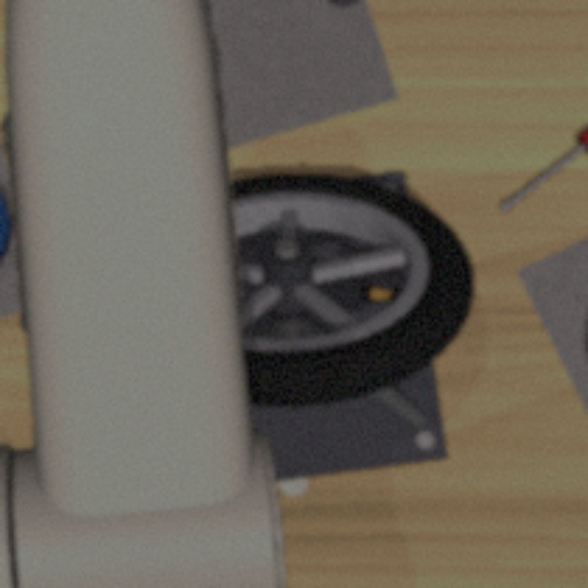

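Run:
```python
from h import *
Z=np.load("top0.npz"); im,d=Z["im"],Z["d"]
# stand yaw check from foot: points height ~12mm, dark
P=cloud("top",d); m=np.zeros(d.shape,bool); m[180:330,240:400]=1
m&=(abs(P[...,2]-.012)<.004)&(im.max(2)<110)
m=cv2.morphologyEx(m.astype(np.uint8),cv2.MORPH_OPEN,np.ones((3,3)))
Q=P[m>0][:,:2].astype(np.float32); rc=cv2.minAreaRect(Q*1000); print(rc,len(Q))
W=wf(P); x,y,z=W[...,0],W[...,1],W[...,2]; r=np.hypot(x,y); phi=np.degrees(np.arctan2(x,-y))%360
sel=(r<.098)&(r>.028)&(abs(z-.004)<.008)
h,_=np.histogram(phi[sel&(r>.04)],np.arange(0,361,6)); print(h)
# fit spoke angle: minimise lateral distance for front-surface points
s=sel&(r>.04)&(r<.09)&(z>.001); 
best=[]
for a in np.arange(0,72,.5):
    dd=(phi[s]-a+36)%72-36; lat=r[s]*np.sin(np.radians(dd)); best.append((np.minimum(abs(lat),.012).mean(),a))
print(sorted(best)[:3])
```

```text
((496.703369140625, -85.42665100097656), (268.5010681152344, 279.558837890625), 7.6270012855529785) 2337
[ 9  8  6  6  5  4  2  5  2 15 52 73  7  0  0  0  0  0  0  0  0 17 46 55
  6  0  0  0  0  0  0  0  9 65 40  5  0  0  1 49 20  0  0  0 28 91 33  2
  2  3  1  9  5  2  9  6 12 26 32 12]
[(np.float64(0.00513000043473953), np.float64(62.0)), (np.float64(0.005131107937515713), np.float64(61.5)), (np.float64(0.005155518305004563), np.float64(62.5))]
```

```bash
cat >> h.py <<'E'
TILT=np.radians(39)
def Rt():
    t=np.array([-np.sin(TILT)*c_,-np.sin(TILT)*s_,-np.cos(TILT)]); return np.stack([np.cross(Y,t),Y,t],1)
def delta(P):
    o=bot.get_obs(); dr=R.from_matrix(Rt()@R.from_quat(o["tool_rot"]).as_matrix().T).as_rotvec(degrees=True)
    W=wf(o["eef_pos"]); 
    print(round(float(o["clock"]),2),"q",np.round(o["joint_pos"],2),"F(Y,U,N)",np.round([o["ft_force"]@Y,o["ft_force"]@U,o["ft_force"]@N],1))
    print("tip r,phi,z",round(np.hypot(W[0],W[1])*1000,1),round(np.degrees(np.arctan2(W[0],-W[1])),1),round(W[2]*1000,1))
    print("shift cm",np.round((P-o["eef_pos"])*100,2),"turn",np.round(dr,2))
E
python3 -c "
from h import *
delta(pt(30,.065,.10))
for z in (.1,.06,-.012):
  print(pt(30,.065,z))
"
```

```text
2.8 q [ 0.09  0.84  0.98  2.15  0.07 -0.08] F(Y,U,N) [ -3.1 -12.2  -6.3]
tip r,phi,z 153.6 106.7 123.2
shift cm [  6.16 -10.73  -9.18] turn [-7.22 13.63  0.55]
[ 0.63986801 -0.03329816  0.17615685]
[ 0.60949807 -0.03737062  0.15044535]
[ 0.55483217 -0.04470106  0.10416464]
```

Call:
{"name": "move_arm", "arguments": {"series": [[[3,-2,0,-1.5,2,0,0],[2.5,-2,-1,-1.5,3,0,0],[1.5,-2,-2,-1.5,3,0,0],[0,-2,-2.5,-1.5,3,0,0],[0,-2,-2,-1,3,0.5,0]]]}}

```text
clock: 3.3
eef_pos: [0.5905, -0.0324, 0.1384]
tool_rot: [-0.064, 0.949, -0.023, -0.307]
ft_force: [-0.5, 0.2, -0.1]
grip_width: 0.0002
```

```bash
python3 -c "
from h import *
delta(pt(30,.065,.10))"
```

```text
3.3 q [-0.01  1.07  1.03  2.15 -0.09 -0.12] F(Y,U,N) [ 0.2  0.3 -0.4]
tip r,phi,z 67.1 36.5 38.3
shift cm [ 4.93 -0.09  3.78] turn [-0.16  3.2  -0.19]
```

```bash
python3 -c "
from h import *
delta(pt(27,.065,.015))
delta(pt(27,.065,-.012))"
```

```text
3.3 q [-0.01  1.07  1.03  2.15 -0.09 -0.12] F(Y,U,N) [ 0.2  0.3 -0.4]
tip r,phi,z 67.1 36.5 38.3
shift cm [-1.38 -1.23 -1.81] turn [-0.16  3.2  -0.19]
3.3 q [-0.01  1.07  1.03  2.15 -0.09 -0.12] F(Y,U,N) [ 0.2  0.3 -0.4]
tip r,phi,z 67.1 36.5 38.3
shift cm [-3.43 -1.51 -3.54] turn [-0.16  3.2  -0.19]
```

Call:
{"name": "move_arm", "arguments": {"series": [[[-0.1,-0.7,-0.3,0,0.5,0,0],[-0.3,-0.5,-0.5,0,0.5,0,0],[-0.5,-0.1,-0.6,0,0.5,0,0],[-0.6,-0.1,-0.5,0,0.5,0,0],[0,0,0,0,0,0,0]]]}}

```text
clock: 3.8
eef_pos: [0.5737, -0.0476, 0.1157]
tool_rot: [-0.063, 0.943, -0.021, -0.325]
ft_force: [-0.8, 0.1, -1.0]
grip_width: -0.0001
```

```bash
python3 -c "
from h import *
delta(pt(27,.065,-.012))"
```

```text
3.8 q [-0.03  1.07  0.94  2.1  -0.1  -0.13] F(Y,U,N) [ 0.2 -0.2 -1.2]
tip r,phi,z 65.2 24.6 9.4
shift cm [-1.74  0.01 -1.28] turn [-0.23  0.91 -0.01]
```

Call:
{"name": "move_arm", "arguments": {"series": [[[-0.5,0,-0.4,0,0.5,0,0],[-0.5,0,-0.4,0,0.4,0,0],[-0.5,0,-0.4,0,0,0,0],[-0.4,0,-0.3,0,0,0,0],[0,0,0,0,0,0,0]]]}}

```text
clock: 4.3
eef_pos: [0.5555, -0.0456, 0.1048]
tool_rot: [-0.064, 0.942, -0.021, -0.328]
ft_force: [-1.0, -0.7, -0.3]
grip_width: 0.0004
```

```bash
python3 -c "
from h import *
delta(pt(27,.065,-.012))
for p in range(20,136,10): print(p, np.round((pt(p+5,.066,-.012)-pt(p,.066,-.012))*100,2))
wheel('2')"
```

```text
4.3 q [-0.03  1.02  0.81  2.02 -0.1  -0.13] F(Y,U,N) [-0.6  0.5 -1. ]
tip r,phi,z 64.3 29.3 -11.2
shift cm [ 0.08 -0.19 -0.19] turn [-0.26  0.55 -0.13]
20 [-0.21  0.51  0.17]
30 [-0.26  0.45  0.24]
40 [-0.3   0.39  0.3 ]
50 [-0.34  0.31  0.35]
60 [-0.36  0.22  0.39]
70 [-0.37  0.12  0.42]
80 [-0.37  0.03  0.44]
90 [-0.36 -0.07  0.44]
100 [-0.34 -0.17  0.43]
110 [-0.31 -0.26  0.41]
120 [-0.27 -0.35  0.37]
130 [-0.22 -0.42  0.33]
brass 25 phi 238.7 r 0.078 z 0.003
spokes 229 phi mod72 58.48 coh 0.5
```

View pics/top2.png

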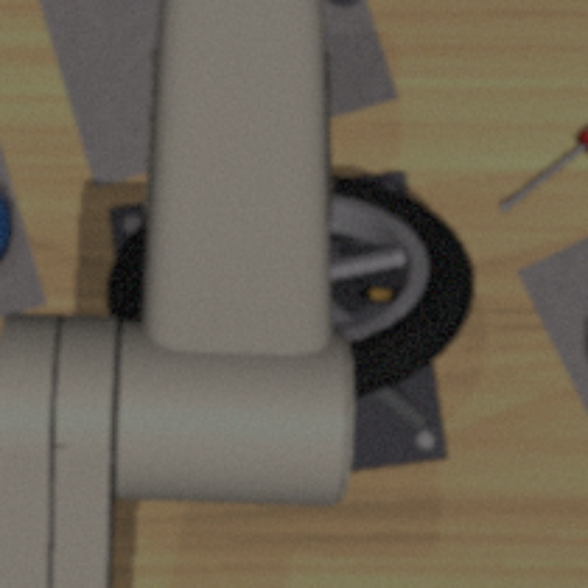

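Call:
{"name": "move_arm", "arguments": {"series": [[[-0.2,0.45,0.2,0,0,0,0],[-0.2,0.4,0.2,0,0,0,0],[-0.2,0.3,0.2,0,0,0,0],[-0.2,0.2,0.2,0,0,0,0],[-0.2,0.2,0.2,0,0,0,0]]]}}

```text
clock: 4.85
eef_pos: [0.5467, -0.0299, 0.1158]
tool_rot: [-0.065, 0.943, -0.022, -0.326]
ft_force: [1.3, -2.4, -1.7]
grip_width: 0.0002
```

```bash
python3 -c "
from h import *
delta(pt(55,.066,-.012))
wheel('3')"
```

```text
4.85 q [-0.01  0.99  0.76  2.01 -0.09 -0.11] F(Y,U,N) [-2.5 -1.9 -0.3]
tip r,phi,z 65.0 48.0 -9.2
shift cm [-0.65  0.5   0.25] turn [-0.13  0.82 -0.22]
brass 31 phi 244.3 r 0.078 z 0.003
spokes 280 phi mod72 63.97 coh 0.56
```

Call:
{"name": "move_arm", "arguments": {"series": [[[-0.45,0.3,0.25,0,0.4,0,0],[-0.45,0.3,0.3,0,0.4,0,0],[-0.45,0.25,0.35,0,0,0,0],[-0.45,0.2,0.4,0,0,0,0],[-0.45,0.15,0.45,0,0,0,0]]]}}

```text
clock: 5.4
eef_pos: [0.5253, -0.0176, 0.1338]
tool_rot: [-0.065, 0.942, -0.022, -0.33]
ft_force: [4.2, -1.2, -2.0]
grip_width: 0.0
```

```bash
python3 -c "
from h import *
delta(pt(85,.066,-.012))
wheel('4')"
```

```text
5.4 q [ 0.01  0.93  0.68  2.   -0.08 -0.1 ] F(Y,U,N) [-1.7 -4.2  1.8]
tip r,phi,z 65.6 74.9 -12.6
shift cm [-0.71  0.15  0.91] turn [-0.1   0.39 -0.2 ]
brass 30 phi 270.8 r 0.08 z 0.003
spokes 285 phi mod72 17.97 coh 0.57
```

Call:
{"name": "move_arm", "arguments": {"series": [[[-0.45,0.05,0.55,0,0,0,0],[-0.45,0,0.55,0,0,0,0],[-0.45,-0.05,0.55,0,0,0,0],[-0.45,-0.1,0.55,0,0,0,0],[-0.4,-0.15,0.55,0,0,0,0]]]}}

```text
clock: 5.95
eef_pos: [0.5013, -0.0181, 0.1634]
tool_rot: [-0.065, 0.942, -0.021, -0.329]
ft_force: [2.7, 1.3, -2.4]
grip_width: 0.0002
```

```bash
python3 -c "
from h import *
delta(pt(113,.066,-.012))
wheel('5')"
```

```text
5.95 q [ 0.01  0.85  0.6   2.   -0.08 -0.1 ] F(Y,U,N) [ 0.9 -3.6  0.6]
tip r,phi,z 69.2 107.6 -11.9
shift cm [-0.26 -0.56  0.37] turn [-0.28  0.43 -0.18]
brass 20 phi 304.2 r 0.079 z 0.003
spokes 267 phi mod72 51.19 coh 0.57
```

Call:
{"name": "move_arm", "arguments": {"series": [[[0.4,0,-0.6,0,0,0,0],[1.2,0.1,0.8,0,0,0,0],[1.5,0.2,1.3,0,0,0,0],[1.5,0.2,1.3,0,0,0,0],[1.0,0.1,0.8,0,0,0,0]]]}}

```text
clock: 6.5
eef_pos: [0.5403, -0.0134, 0.1899]
tool_rot: [-0.065, 0.943, -0.021, -0.325]
ft_force: [-0.3, 0.4, -0.4]
grip_width: -0.0004
```

```bash
python3 -c "
from h import *
delta(pt(25,.065,.045))
wheel('6')"
```

```text
6.5 q [ 0.02  0.94  0.85  2.15 -0.07 -0.1 ] F(Y,U,N) [ 0.4 -0.2 -0.5]
tip r,phi,z 67.4 103.7 35.2
shift cm [ 6.02 -3.03 -5.11] turn [-0.29  0.92 -0.17]
brass 16 phi 305.7 r 0.079 z 0.003
spokes 296 phi mod72 52.8 coh 0.59
```

Call:
{"name": "move_arm", "arguments": {"series": [[[1.5,0.2,-0.5,0,0,0,0],[1.5,-0.4,-1.3,0,0,0,0],[1.3,-0.8,-1.3,0,0,0,0],[1.0,-1.0,-1.2,0,0,0,0],[0.5,-1.0,-0.5,0,0,0,0]]]}}

```text
clock: 7.05
eef_pos: [0.5802, -0.0433, 0.1327]
tool_rot: [-0.067, 0.944, -0.021, -0.322]
ft_force: [-0.2, 0.1, 0.2]
grip_width: -0.0
```

```bash
python3 -c "
from h import *
delta(pt(22,.065,.010))
wheel('7')"
```

```text
7.05 q [-0.02  1.08  1.01  2.15 -0.1  -0.13] F(Y,U,N) [ 0.1  0.3 -0. ]
tip r,phi,z 59.2 31.0 25.8
shift cm [-0.51 -0.69 -1.74] turn [-0.34  1.31 -0.41]
brass 17 phi 306.0 r 0.08 z 0.003
spokes 195 phi mod72 53.23 coh 0.47
```

View pics/top7.png

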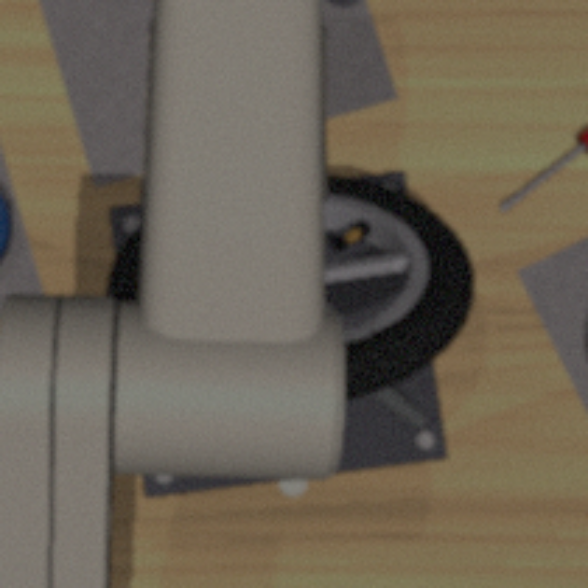

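The picture shows the valve's brass at about (353, 233) in the crop, in the lower right part of the wheel, with the arm hiding the left half. That agrees with an angle of about 306 degrees. Before moving I'll re-read the state.

```bash
python3 -c "
from h import *
delta(pt(22,.065,.010)); delta(pt(22,.065,-.012))"
```

```text
7.1 q [-0.03  1.08  1.01  2.15 -0.1  -0.13] F(Y,U,N) [-0.9  0.1 -0.2]
tip r,phi,z 58.5 29.2 25.0
shift cm [-0.5  -0.49 -1.67] turn [-0.29  1.27 -0.31]
7.1 q [-0.03  1.08  1.01  2.15 -0.1  -0.13] F(Y,U,N) [-0.9  0.1 -0.2]
tip r,phi,z 58.5 29.2 25.0
shift cm [-2.17 -0.72 -3.08] turn [-0.29  1.27 -0.31]
```

Call:
{"name": "move_arm", "arguments": {"series": [[[0,-0.4,-0.7,0,0.5,0,0],[-0.3,-0.2,-0.7,0,0.5,0,0],[-0.5,-0.1,-0.6,0,0.3,0,0],[-0.5,0,-0.5,0,0,0,0],[0,0,0,0,0,0,0]]]}}

```text
clock: 7.6
eef_pos: [0.5641, -0.0531, 0.1063]
tool_rot: [-0.066, 0.939, -0.02, -0.336]
ft_force: [0.2, 0.8, -0.3]
grip_width: -0.0
```

```bash
python3 -c "
from h import *
delta(pt(22,.065,-.012))"
```

```text
7.6 q [-0.04  1.07  0.9   2.08 -0.11 -0.14] F(Y,U,N) [ 0.7 -0.5  0. ]
tip r,phi,z 64.1 20.9 -4.5
shift cm [-0.56  0.07 -0.52] turn [-0.34 -0.4  -0.22]
```

Call:
{"name": "move_arm", "arguments": {"series": [[[-0.5,0,-0.4,0,0,0,0],[-0.3,0.2,-0.1,0,0,0,0],[-0.2,0.4,0.2,0,0,0,0],[-0.2,0.4,0.2,0,0,0,0],[-0.2,0.3,0.2,0,0,0,0]]]}}

```text
clock: 8.1
eef_pos: [0.5495, -0.0394, 0.109]
tool_rot: [-0.066, 0.939, -0.021, -0.336]
ft_force: [1.0, -3.6, -3.4]
grip_width: -0.0004
```

```bash
python3 -c "
from h import *
delta(pt(40,.066,-.012))
wheel('8')"
```

```text
8.1 q [-0.02  1.02  0.8   2.03 -0.1  -0.13] F(Y,U,N) [-3.7 -3.  -1.8]
tip r,phi,z 62.8 37.8 -12.4
shift cm [ 0.04  0.4  -0.05] turn [-0.27 -0.35 -0.28]
brass 17 phi 307.6 r 0.079 z 0.003
spokes 242 phi mod72 54.51 coh 0.51
```

Call:
{"name": "move_arm", "arguments": {"series": [[[-0.3,0.55,0.25,0,0,0,0],[-0.35,0.5,0.3,0,0,0,0],[-0.4,0.4,0.35,0,0,0,0],[-0.4,0.3,0.35,0,0,0,0],[-0.4,0.2,0.35,0,0,0,0]]]}}

```text
clock: 8.65
eef_pos: [0.5322, -0.02, 0.1257]
tool_rot: [-0.066, 0.941, -0.022, -0.332]
ft_force: [2.4, -1.6, -1.8]
grip_width: 0.0001
```

```bash
python3 -c "
from h import *
delta(pt(82,.067,-.012))
wheel('9')"
```

```text
8.65 q [ 0.01  0.95  0.71  2.01 -0.08 -0.1 ] F(Y,U,N) [-1.9 -2.7  0.5]
tip r,phi,z 66.0 65.4 -12.8
shift cm [-1.18  0.48  1.44] turn [-0.1   0.06 -0.37]
brass 6 phi 335.6 r 0.081 z 0.004
spokes 284 phi mod72 8.44 coh 0.64
```

Call:
{"name": "move_arm", "arguments": {"series": [[[-0.4,0.15,0.5,0,0,0,0],[-0.4,0.1,0.5,0,0,0,0],[-0.4,0.1,0.45,0,0,0,0],[-0.15,0,0.2,0,0,0,0],[0,0,0,0,0,0,0]]]}}

```text
clock: 9.2
eef_pos: [0.5172, -0.0147, 0.1446]
tool_rot: [-0.066, 0.941, -0.021, -0.332]
ft_force: [2.4, -1.2, -2.6]
grip_width: 0.0002
```

```bash
python3 -c "
from h import *
delta(pt(88,.067,-.012))
im,d=wheel('10')
print([(q['at'],q['confidence']) for q in bot.find_in('top','valve_foot')+bot.find_in('top','valve')])
Z=np.load('top0.npz')"
```

```text
9.2 q [ 0.02  0.9   0.66  2.   -0.07 -0.1 ] F(Y,U,N) [-1.5 -3.4  0.1]
tip r,phi,z 67.4 86.7 -11.5
shift cm [-0.14 -0.05  0.08] turn [-0.24  0.12 -0.34]
spokes 233 phi mod72 30.55 coh 0.92
[]
```

View pics/top10.png

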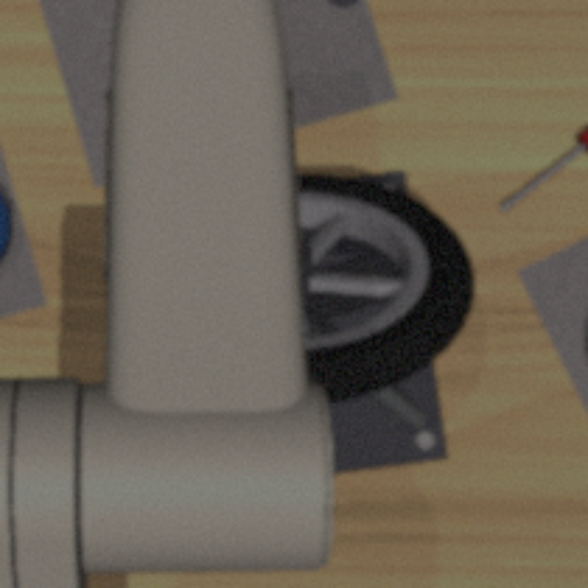

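Pushing by hand geometry puts the wheel about 3° short of target. I'll withdraw and measure without the arm in the way before any final nudge.

Call:
{"name": "move_arm", "arguments": {"series": [[[0.5,0,-0.6,0,0,0,0],[1.2,0.1,0.8,0,0,0,0],[1.5,0.2,1.3,0,0,0,0],[1.5,0.2,1.3,0,0,0,0],[1.5,0.5,1.2,0,0,0,0]]]}}

```text
clock: 9.85
eef_pos: [0.5566, -0.0056, 0.1671]
tool_rot: [-0.066, 0.943, -0.021, -0.324]
ft_force: [0.5, 0.3, -0.5]
grip_width: 0.0002
```

Call:
{"name": "move_arm", "arguments": {"series": [[[1,3,1,0,0,0,0],[0,5,1,0,0,0,0],[0,5,1,0,0,0,0],[0,5,0,0,0,0,0],[0,5,0,0,0,0,0]]]}}

```text
clock: 10.35
eef_pos: [0.5323, 0.2169, 0.1756]
tool_rot: [-0.06, 0.95, -0.017, -0.305]
ft_force: [1.0, 0.1, -0.8]
grip_width: 0.0002
```

```bash
cat >> h.py <<'E'
def spokefit(im,d):
    W=wf(cloud("top",d)); x,y,z=W[...,0],W[...,1],W[...,2]; r=np.hypot(x,y); phi=np.degrees(np.arctan2(x,-y))%360
    s=(r>.04)&(r<.09)&(z>.001)&(z<.012); b=[]
    for a in np.arange(0,72,.5):
        dd=(phi[s]-a+36)%72-36; b.append((np.minimum(abs(r[s]*np.sin(np.radians(dd))),.012).mean(),a))
    print("fit",sorted(b)[:3]); h,_=np.histogram(phi[s],np.arange(0,361,6)); print(h)
E
python3 -c "
from h import *
delta(pt(88,.067,.05))
im,d=wheel('11'); spokefit(im,d)"
```

```text
10.35 q [0.32 0.99 0.96 2.15 0.12 0.16] F(Y,U,N) [-0.  -1.2  0.3]
tip r,phi,z 295.0 88.1 43.5
shift cm [  3.07 -22.58   0.97] turn [-0.69  3.41  0.53]
brass 6 phi 357.2 r 0.08 z 0.005
spokes 582 phi mod72 33.59 coh 0.74
fit [(np.float64(0.005171905457384565), np.float64(33.5)), (np.float64(0.0051751392156064715), np.float64(34.0)), (np.float64(0.00520495748643571), np.float64(33.0))]
[12  0  0  1  6 32 35  6  0  0  0  0  0  0  0  0  3 36 53 14  0  0  0  0
  0  0  0  0 20 42 24  0  0  0  0  0  0  0  0  7 54 35 11  0  0  0  0  0
  0  0  0  2 31 36  5  0  0  0  2 27]
```

View pics/top11.png

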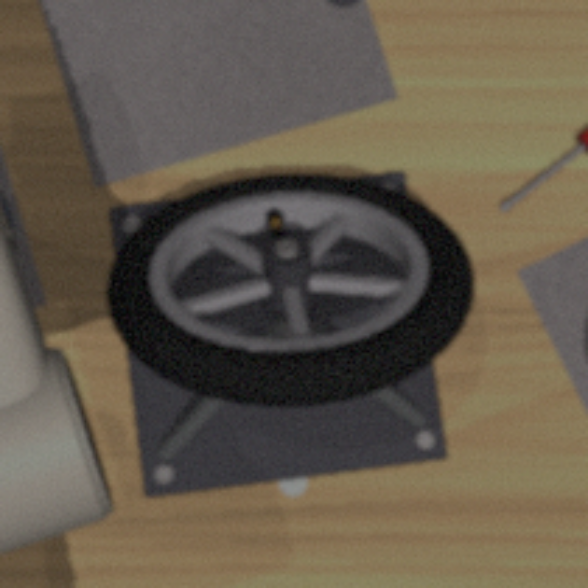

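View pics/rec11.png

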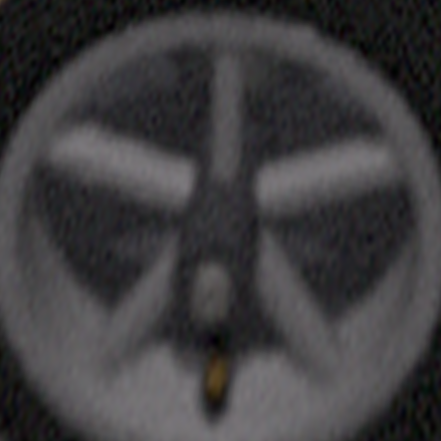

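Call:
{"name": "move_arm", "arguments": {"series": [[[0,1,3,0,0,0,0],[0,1,3,0,0,0,0],[0,0,0,0,0,0,0],[0,0,0,0,0,0,0],[0,0,0,0,0,0,0]]]}}

```text
clock: 10.9
eef_pos: [0.5038, 0.2431, 0.2161]
tool_rot: [-0.067, 0.953, -0.014, -0.294]
ft_force: [-0.6, 0.4, -0.5]
grip_width: -0.0001
```

```bash
python3 -c "
from h import *
for i in range(2):
  im,d=wheel('12'); spokefit(im,d)
for t in ('tape','glue','tin','screwdriver'): print(t,[(np.round(q['at'],3).tolist(),round(q['confidence'],2)) for q in bot.find_in('top',t)[:1]])
im,d=bot.camera('side'); cv2.imwrite('pics/side12.png',im[:,:,::-1])
log()
"
```

```text
brass 5 phi 357.7 r 0.084 z 0.003
spokes 576 phi mod72 33.37 coh 0.74
fit [(np.float64(0.005119498261125509), np.float64(33.5)), (np.float64(0.005132898498814144), np.float64(33.0)), (np.float64(0.005135274111678948), np.float64(34.0))]
[11  0  0  0  5 26 40  4  1  0  0  0  0  0  0  0  4 36 47 14  1  0  0  0
  0  0  0  0 20 40 23  0  0  0  0  0  0  0  0  6 47 40 10  1  0  0  0  0
  0  0  0  1 32 32 10  0  0  0  4 27]
brass 6 phi 357.2 r 0.08 z 0.005
spokes 586 phi mod72 33.52 coh 0.73
fit [(np.float64(0.005187613315830842), np.float64(34.0)), (np.float64(0.005190810323956632), np.float64(33.5)), (np.float64(0.00521506113173935), np.float64(33.0))]
[13  0  0  0  5 32 34  8  0  0  0  0  0  0  0  0  1 39 52 14  0  0  0  0
  0  0  0  0 21 41 22  0  0  0  0  0  0  0  0 10 52 33 12  1  0  0  0  0
  0  0  0  4 29 33  9  0  0  0  2 27]
tape [([0.604, 0.18, 0.039], 0.73)]
glue [([0.479, -0.39, 0.113], 0.63)]
tin []
screwdriver [([0.692, -0.404, 0.026], 0.8)]
11.25 q [0.372 0.905 0.899 2.148 0.143 0.189] p [0.504  0.2432 0.2158] F [ 0.55 -0.21  0.52] g -0.0
[[-0.817 -0.136 -0.56 ]
 [-0.12   0.991 -0.065]
 [ 0.564  0.014 -0.826]]
```

View pics/side12.png

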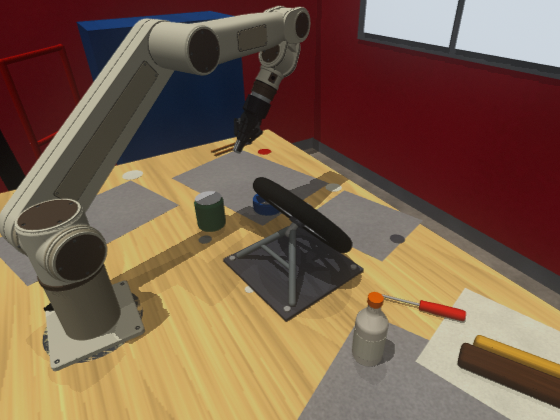

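The side picture shows the hand clear at about (240, 140). The tin (209, 212), tape (266, 203), glue bottle (370, 335) and screwdriver (440, 308) are where they started. The valve is steady at about −2.5°, inside the ±6° limit, so I'll hand in.

```bash
python3 -c "
from workcell import bot
print(bot.job_done())"
```

```text
the job is handed in; nothing more can be done
None
```

I turned the wheel about 117° anticlockwise, as seen looking at its open face, in two pushes with shut fingers on two different spokes. Between the pushes the fingers were drawn right out, to about 54 mm in front of the spokes. I handed the job in at about 11 s; it reports no verdict.

**Final valve angle:** the last unobstructed pictures put the valve about 2 to 3° short of the very bottom, inside the 6° limit. The spoke fit read −2.0 to −2.5° and the brass stem −2.3 to −2.8°. I left it there rather than nudge again.

**Wheel at rest:** repeated pictures agreed, so it was not turning.

**Pushing force:** the wrist readings I took during the pushes were 3 to 5 N. I only read the force at the end of each move, so peaks in between were not measured.

**Bystanders:** the glue and screwdriver were within about 2 mm of where they started. The last tape reading was off by about 3 cm because the arm partly hid it, and the tin was not detected in the last top picture. The final side picture shows both in their original places.

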